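# Square a stack of printed headbands in the sizing gauge

## Robot

A 6-joint arm with a two-finger parallel gripper is mounted at the origin on the work surface. World frame = base frame: x ahead of the robot, y to its left, z up, the work surface at z = 0. Lengths are in mm, angles in rad, forces in N, time in s.
With the tool pointing down it reaches from about 425 to 950 mm from the base axis. Payload 14.7 kg.
Tool frame: the origin (TCP) lies midway between the tips of the shut fingers; the grasp point (between the pads) lies robot.tcp_to_grasp behind it (robot.tcp_to_grasp is the distance from the TCP to the grasp point, in mm); z points along the fingers, y is the direction in which the jaws open and shut (so a half turn about z gives the same grasp; the last joint's range is limited). The gripper opens to 85 mm and grips with 20 to 120 N. Pads are 22 mm wide; open, the fingers measure 114 mm over their backs; the gripper's body (76 mm by 85 mm) begins 54 mm behind the grasp point. The pads swing forward as they close: fully open they stand 13 mm farther back than shut.
Start: joints at [1.269, 0.48, 1.596, -0, 1.065, -0.047], TCP at [163.809, 629.014, 231.297] pointing down, gripper open.
Joint ranges: [-2.75, 2.75], [-0.82, 2.05], [0.23, 2.67], [-1.56, 4.7], [0.09, 2.69], [-2.92, 2.92]. Speed limits (rad/s): [1.89, 1.89, 2.39, 3.01, 3.01, 3.01].

## Interface

Orientations are given as a rotation vector (axis times angle).
In Python, from bench import robot, snapshot, camera_info, job gives the robot as it stands.
- The arm moves only by the tool play_rows, never from a script. Its argument "deltas" is text: rows parted by semicolons, each of 5 numbers parted by spaces: the shift along the tool's x, y, z in m, then the turn about the tool's z in degrees, then the opening, from 0 (shut) to 1 (fully open). In form: dx dy dz turn hand; .... A call has 1 to 20 rows; each row is the pose to reach, as a shift and turn from the pose commanded when the call began, along the tool's axes at that moment; what a row does not reach only later rows make up. A row lasts 1/8 s, in which the tool goes at most 62.5 mm and 10.7 degrees, less where a joint would pass 70% of its speed; a pose out of reach is approached as far as the arm can. A call with a gripper value outside its range is refused whole. The fingers move at their own pace and stop on an object; "squeeze" is the grip in N (left out, the last holds). Time passes only in rows, so rows that repeat a pose let the fingers close. It gives the time, the measured TCP pose, the force and the opening at its end, in the units of the state.
- robot.state(): the state, without advancing time (a new reading comes with each control period).
- snapshot(name): name is "scene" or "top"; returns the picture (400x640x3 uint8, red, green, blue); there is no depth.
- camera_info(name): a dict with "K" (3x3 intrinsics, pixels), "world_from_camera" (4x4, takes a point from camera to world coordinates). Camera axes: x right, y up, looking along -z (the intrinsics and any distortion apply to the point x, -y, -z); pixel columns grow to the right and rows downward; lengths in mm; the calibration is good to about 2 mm. A picture is of the moment at which its call begins. camera_info takes no time and is no camera call.
- job.job_done(): hands the job in, once; it reports no verdict.
The state is a dict: "clock": time; "joint_positions": joint angles; "dq": joint speeds; "joint_efforts": joint torques, N m; "position": TCP position; "ee_rot": TCP orientation; "force": force on the tool from outside, world axes, zero at the start; "moment": the same for the moment, N m; "width": finger opening in mm.
Only numpy, scipy, OpenCV 4.12 (cv2) and the standard library are available. Lean on these libraries where they do the work, as an engineer would, in place of code of your own. Each camera call takes 0.05 s, during which the arm holds its last target. There are 200 camera calls.

## Task

Push the U-shaped stack of white printed headbands along the bench into the metal gauge, open side first, until both of its ends rest against the long fence. Then push the gauge's sliding jaw along the fence until the stack sits snugly, still square to the fence, between the jaw and the fixed end stop, and move clear. Only push, and gently: keep the stack flat on the bench, do not pick it up, and leave the other things on the bench where they are.

Things in the scene. Friction and masses are not known exactly. Their poses are not given: they have to be found in the camera images.
- stack: loose U-shaped stack of white headbands, flat, 140 wide (y) x 95 deep (x) x 30 mm tall, band 8 mm (16 at the ends), 0.15-0.31 kg. Origin on the bench midway between its open ends; +x points out of the open side. Straight legs x = 0 to -62 mm, outer faces y = +-70 mm; then a half-ellipse crown to -95 mm. Mass centre x = -55. Starts on the gauge's robot side, yaw within 0.3 rad of the gauge's
- end_left (a point): end face of the stack's +y leg, near its outer side, at bench height (stack frame x = 0, y = +66 mm)
- end_right (a point): end face of the stack's -y leg, near its outer side, at bench height (stack frame x = 0, y = -66 mm)
- gauge: fixed aluminium gauge. Origin on the bench in the fence's front face, where the stack's origin belongs once seated (x axes parallel). +x through the fence, away from the robot; y along it. Fence 34 mm tall, 16 thick, y = -100 to 260 mm, with a 6 mm high foot behind it. Fixed end stop: bar 14 mm thick, 34 tall, from the fence to x = -65 mm, inner face at y = -70 mm
- jaw (a joint): travel in m of the steel sliding jaw, 0 (open) to 0.11, growing towards the fixed end stop (gauge -y). Inner face at gauge y = 0.155 - value: 0.085 touches a seated stack. Stays where left; about 2 N moves it. Starts at 0 to 0.025. Arm: plate 14 mm thick, gauge x = -65 to -1, z = 3 to 36 mm; above it, z = 36 to 44 mm, a plate from the inner face to 30 mm outwards; push it from +y
- jaw_face (a point): middle of the jaw arm's inner face (facing the end stop), 20 mm above the bench, 33 mm in front of the fence. The arm's outer face is 14 mm, and the outer edge of the top plate 30 mm, further in gauge +y; a screw head on the top plate over the fence reaches 50 mm high
- caliper: bystander: steel and black digital caliper lying flat, 150 x 55 x 12 mm; origin under its middle, beam along its x axis
- cup: bystander: open paper cup, 74 mm across the rim, 70 mm tall; origin under its middle
- tape: bystander: roll of tape lying flat, 90 mm across, 22 mm tall, beyond the fence; origin under its middle
- glue: bystander: white glue bottle with black cap, 38 mm across, 100 mm tall, standing; origin under its middle
- scraper: bystander: print scraper (spatula), 200 mm long, lying flat along its x axis
- bracket: bystander: white printed L-shaped bracket, 50 x 28 mm, 36 mm tall; origin under its middle
- driver: bystander: screwdriver lying along its x axis, about 200 mm long
Not all that is in view belongs to the job. Leave any black, orange or turquoise look-alike of the stack alone.

How it is judged:
By the outcome, as a careful person would: the job done as asked, in the order asked, and still so for the second after the job is handed in, with the robot touching nothing.
It also fails if it takes over 58 s, if anything falls off the work surface, if the arm or the gripper's body presses on something with over 40 N, if the wrist force passes 120 N, or if a joint passes its speed limit or range.

## Working session

There is one attempt and no reset: what is moved stays moved. The work goes in short steps, Python scripts to look and compute and a tool call to move; the robot and the scene stay as the last step left them, time stands still between calls to the robot, and variables do not carry over. Pictures are saved under pics/ and viewed, about 8 in all and at most 12, crops included, and the job is handed in when it is done.

Besides the shell and the picture viewer there is one more tool, called after "Request:" as name(argument=value, ...), one argument or row to a line, values as JSON. play_rows: Moves the arm, as the interface text tells. Its arguments: {"type":"object","properties":{"deltas":{"type":"string"},"squeeze":{"type":"number"}},"required":["deltas"]}

```bash
mkdir -p pics; ls; python3 - <<'E'
from bench import robot,snapshot,camera_info
import cv2
for n in("scene","top"):
    cv2.imwrite(f"pics/{n}0.png",snapshot(n)[:,:,::-1]); i=camera_info(n); print(n,i)
print(robot.state(), robot.tcp_to_grasp)
E
```

```text
pics
scene {'K': array([[386.35432257,   0.        , 325.01642924],
       [  0.        , 386.35432257, 204.34354344],
       [  0.        ,   0.        ,   1.        ]]), 'world_from_camera': array([[ 7.84347774e-01, -4.43634932e-01,  4.33574233e-01,
         1.06456653e+03],
       [ 6.19965954e-01,  5.36964163e-01, -5.72111618e-01,
        -6.31844202e+02],
       [ 2.09948733e-02,  7.17535737e-01,  6.96205200e-01,
         8.39265731e+02],
       [ 0.00000000e+00,  0.00000000e+00,  0.00000000e+00,
         1.00000000e+00]])}
top {'K': array([[420.58505359,   0.        , 316.88796077],
       [  0.        , 420.58505359, 198.9882271 ],
       [  0.        ,   0.        ,   1.        ]]), 'world_from_camera': array([[-1.92013166e-02,  9.85626949e-01, -1.67841670e-01,
         3.69933969e+02],
       [-9.99779497e-01, -2.03554888e-02, -5.15864548e-03,
         1.37268963e+01],
       [-8.50099924e-03,  1.67705608e-01,  9.85800468e-01,
         1.15037596e+03],
       [ 0.00000000e+00,  0.00000000e+00,  0.00000000e+00,
         1.00000000e+00]])}
{'clock': 0.1, 'joint_positions': array([ 1.26943743e+00,  4.80754730e-01,  1.59678573e+00,  2.84881856e-05,
        1.06510220e+00, -4.66134273e-02]), 'dq': array([-6.34021796e-05, -6.31070336e-04, -1.94492364e-03, -1.22092152e-04,
       -1.27908530e-03,  1.78188152e-03]), 'joint_efforts': array([ 4.38309471e-04, -9.52252436e+01, -4.31042325e+01,  1.55649677e-04,
        5.34804101e-03,  5.04599745e-05]), 'position': array([163.67360053, 628.69054266, 230.75527811]), 'ee_rot': array([-3.99067380e-01, -3.11593498e+00,  1.61755327e-03]), 'force': array([0.16964394, 0.15076475, 0.83698642]), 'moment': array([ 0.00738289, -0.02155341, -0.04137118]), 'width': 85.24563422849585} 18.700000000000003
```

View pics/top0.png

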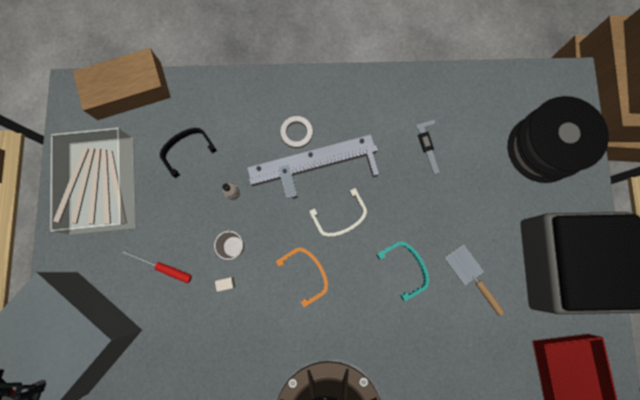

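View pics/scene0.png

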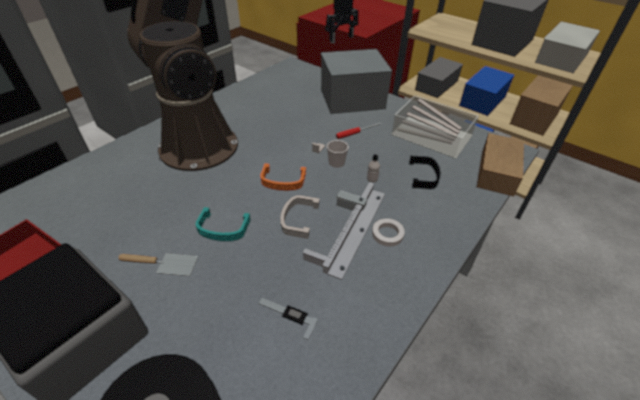

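```bash
cat > h.py <<'E'
import numpy as np, cv2
from bench import robot,snapshot,camera_info
def ray(n,uv,z):
    i=camera_info(n);K=i["K"];T=i["world_from_camera"]
    uv=np.atleast_2d(uv).astype(float)
    d=np.c_[(uv[:,0]-K[0,2])/K[0,0],-(uv[:,1]-K[1,2])/K[1,1],-np.ones(len(uv))]@T[:3,:3].T
    o=T[:3,3]; return o+d*((z-o[2])/d[:,2])[:,None]
def proj(n,p):
    i=camera_info(n);K=i["K"];T=i["world_from_camera"]
    c=(np.atleast_2d(p)-T[:3,3])@T[:3,:3]; return np.c_[K[0,0]*c[:,0]/-c[:,2]+K[0,2],K[1,1]*-c[:,1]/-c[:,2]+K[1,2]]
def crop(n,name,x0,y0,w,h,s):
    im=snapshot(n)[:,:,::-1][y0:y0+h,x0:x0+w]
    im=cv2.resize(im,None,fx=s,fy=s,interpolation=cv2.INTER_CUBIC)
    for k in range(0,w,10): cv2.putText(im,str(x0+k),(k*s,8),0,.3,(0,255,255),1); cv2.line(im,(k*s+s//2,10),(k*s+s//2,14),(0,255,255),1)
    for k in range(0,h,10): cv2.putText(im,str(y0+k),(0,k*s+s//2),0,.3,(0,255,255),1)
    cv2.imwrite(f"pics/{name}.png",im)
E
python3 - <<'E'
from h import *
crop("top","c1",235,122,155,120,5)
im=snapshot("top"); 
hsv=cv2.cvtColor(im,cv2.COLOR_RGB2HSV)
for p in [(340,234),(316,224),(365,212),(320,158),(290,185),(375,165)]: print(p,im[p[1],p[0]],hsv[p[1],p[0]])
E
```

```text
(340, 234) [165 166 155] [ 33  17 166]
(316, 224) [193 192 179] [ 28  18 193]
(365, 212) [211 208 192] [ 25  23 211]
(320, 158) [161 164 172] [112  16 172]
(290, 185) [137 145 150] [102  22 150]
(375, 165) [156 160 168] [110  18 168]
```

View pics/c1.png

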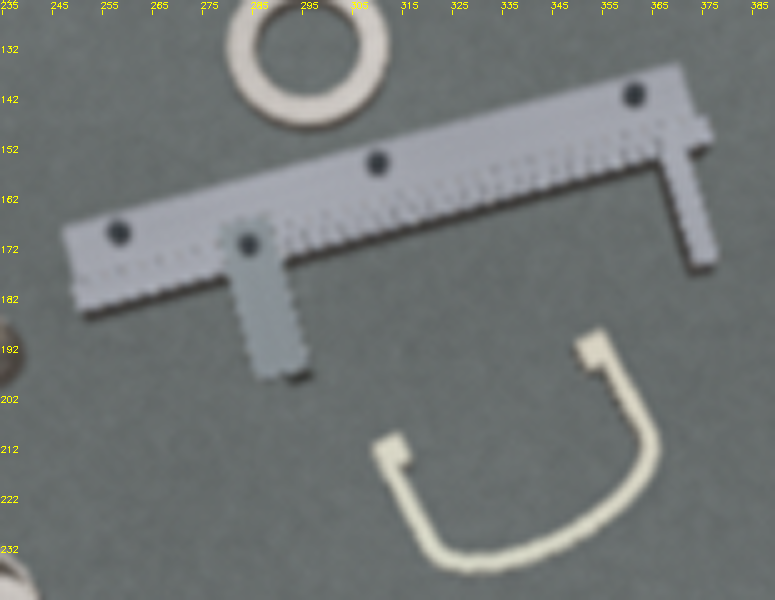

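```bash
cat >> h.py <<'E'
def cp(pts): return np.array(pts,float)/5+[234.6,121.6]
def stackmask(n="top"):
    im=snapshot(n).astype(int); m=((im[:,:,0]-im[:,:,2]>4)&(im[:,:,0]>115)&(im[:,:,0]-im[:,:,2]<45)).astype(np.uint8)
    return m
E
python3 - <<'E'
from h import *
f=lambda a,z:ray("top",cp(a),z)[:,:2].round(1)
F=f([[80,308],[660,160]],34);print("fence",F); t=F[1]-F[0]; t/=-np.linalg.norm(t) # +y dir
print("fence yaw",np.arctan2(-t[0],t[1]))
S=f([[662,165],[691,262]],34);print("stop inner",S,np.arctan2(*(S[0]-S[1])[::-1]))
print("stop end",f([[691,270],[716,263]],34))
print("jaw plate",f([[258,378],[308,370],[285,265],[232,280]],44))
print("stack ends L,R outer/inner",f([[373,446],[403,432],[577,342],[604,328]],30))
m=stackmask();n,l,st,c=cv2.connectedComponentsWithStats(m)
for k in range(1,n):
    if st[k,4]>60 and 290<c[k][0]<390 and 180<c[k][1]<245:
        ys,xs=np.where(l==k); P=ray("top",np.c_[xs,ys],30)[:,:2]
        print(st[k],cv2.minAreaRect(P.astype(np.float32)))
E
```

```text
fence [[ 607.2  198.6]
 [ 683.3 -119. ]]
fence yaw 0.23517578368168646
stop inner [[ 680.5 -120. ]
 [ 625.7 -133.6]] 0.24326045175931035
stop end [[ 621.3 -133.5]
 [ 624.9 -147.2]]
jaw plate [[564.8 101.4]
 [568.6  74.6]
 [626.4  86.4]
 [618.7 115.1]]
stack ends L,R outer/inner [[528.9  40.9]
 [536.2  24.6]
 [583.5 -70.6]
 [591.  -85.5]]
[309 188  58  49 472] ((516.4793701171875, -41.66050720214844), (97.10908508300781, 142.7955322265625), 26.22406578063965)
```

```bash
cat >> h.py <<'E'
from scipy.spatial.transform import Rotation as Ro
GO=np.array([667,-52.5]);GY=.237
def g2w(x,y): c,s=np.cos(GY),np.sin(GY); return GO+[c*x-s*y,s*x+c*y]
def w2g(p): c,s=np.cos(GY),np.sin(GY); d=np.array(p)[:2]-GO; return np.array([c*d[0]+s*d[1],-s*d[0]+c*d[1]])
def rel(xy,z,yaw):
    """delta from the measured pose to put TCP at xy,z with tool y axis along +-(y at yaw)"""
    s=robot.state();R=Ro.from_rotvec(s["ee_rot"]).as_matrix()
    d=R.T@(np.r_[xy,z]-s["position"]); b=R[:,1]; cur=np.arctan2(-b[0],b[1])
    t=(yaw-cur+np.pi/2)%np.pi-np.pi/2
    return (d/1000).round(4), round(-np.degrees(t)*np.sign(-R[2,2]),1)  # turn about tool z (down)
def st():
    s=robot.state();R=Ro.from_rotvec(s["ee_rot"]).as_matrix();b=R[:,1]
    print("t",s["clock"],"pos",s["position"].round(1),"g",w2g(s["position"]).round(1),"yaw",round(float(np.arctan2(-b[0],b[1])),3),"F",s["force"].round(1),"w",round(s["width"],1))
E
python3 - <<'E'
from h import *
st();print(Ro.from_rotvec(robot.state()["ee_rot"]).as_matrix().round(3))
def stk(x,y,yaw,a): # tool centre for stack pose in gauge frame at stack x=a
    return g2w(x+a*np.cos(yaw),y+a*np.sin(yaw))
p=stk(-97,55,.22,-116)
print(p,rel(p,120,.457)); print(rel([480,380],200,.457),rel([520,150],150,.457))
m=snapshot("top"); print(proj("top",[[*p,0]]), ray("top",[[230,190],[228,245],[327,265]],30))
E
```

```text
t 0.25 pos [163.8 628.9 231. ] g [-329.2  780.5] yaw -0.255 F [-0.2 -0.6 -0. ] w 85.0
[[-0.968  0.252 -0.   ]
 [ 0.252  0.968 -0.   ]
 [-0.    -0.001 -1.   ]]
[455.70203829 -72.99774586] (array([-0.4594, -0.6056,  0.1113]), np.float64(-40.8))
(array([-0.3687, -0.1611,  0.0311]), np.float64(-40.8)) (array([-0.4654, -0.3736,  0.0812]), np.float64(-40.8))
[[351.6334496 238.0516603]] [[590.32964781 255.14188055  30.        ]
 [441.55113043 258.15894661  30.        ]
 [383.97138524  -3.63112094  30.        ]]
```

Request:
play_rows(
  deltas="-0.05 -0.02 0 -5 1; -0.1 -0.04 0 -10 1; -0.15 -0.06 0 -15 1; -0.2 -0.08 0.01 -20 1; -0.25 -0.1 0.02 -25 1; -0.3 -0.125 0.02 -30 1; -0.345 -0.15 0.03 -35 1; -0.38 -0.19 0.04 -40.8 1; -0.41 -0.24 0.05 -40.8 1; -0.435 -0.29 0.06 -40.8 1; -0.455 -0.34 0.07 -40.8 1; -0.465 -0.39 0.08 -40.8 1; -0.465 -0.44 0.09 -40.8 1; -0.465 -0.49 0.1 -40.8 1; -0.462 -0.54 0.11 -40.8 1; -0.46 -0.58 0.111 -40.8 1; -0.4594 -0.6056 0.111 -40.8 1; -0.4594 -0.6056 0.111 -40.8 1; -0.4594 -0.6056 0.111 -40.8 1",
)

```text
clock: 2.68
position: [456.0, -72.6, 120.4]
ee_rot: [-0.711, 3.06, -0.0]
force: [-0.2, 0.1, -0.1]
width: 85.3
```

```bash
python3 - <<'E'
from h import *
st()
p=g2w(-97-116*np.cos(.22),55-116*np.sin(.22)); print(rel(p,-3,.457))
crop("top","c2",260,150,150,115,5)
E
```

```text
t 2.675 pos [456.  -72.6 120.4] g [-209.8   30. ] yaw 0.457 F [-0.2  0.1 -0.1] w 85.3
(array([ 0.0005, -0.0003,  0.1234]), np.float64(-0.0))
```

View pics/c2.png

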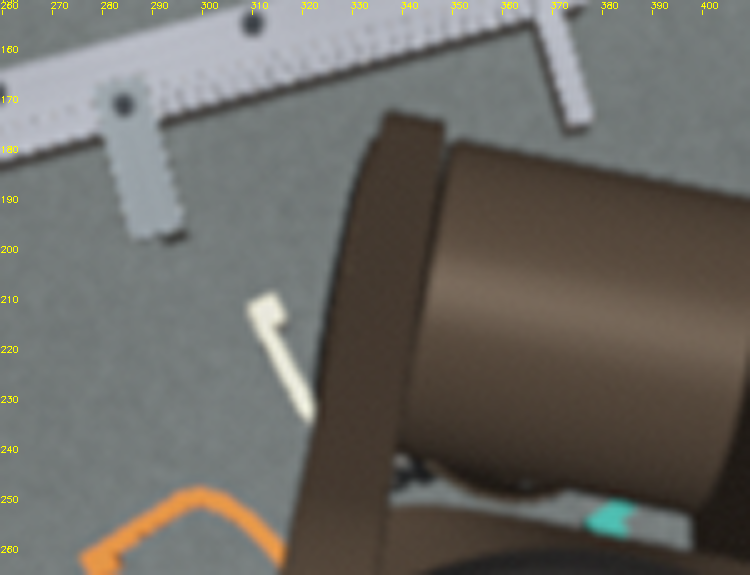

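The arm hides the stack in the top view (its left end is at about (312,209)). I'll descend behind the crown and use the scene camera.

Request:
play_rows(
  deltas="0 0 0.04 0 1; 0 0 0.08 0 1; 0 0 0.105 0 1; 0 0 0.118 0 1; 0 0 0.122 0 1; 0 0 0.122 0 1",
)

```text
clock: 3.48
position: [456.1, -72.7, -1.3]
ee_rot: [-0.712, 3.059, -0.0]
force: [0.6, 0.3, 0.6]
width: 85.5
```

```bash
python3 - <<'E'
from h import *
st()
crop("scene","c3",240,150,160,120,5)
E
```

```text
t 3.475 pos [456.1 -72.7  -1.3] g [-209.7   29.9] yaw 0.458 F [0.6 0.3 0.6] w 85.5
```

View pics/c3.png

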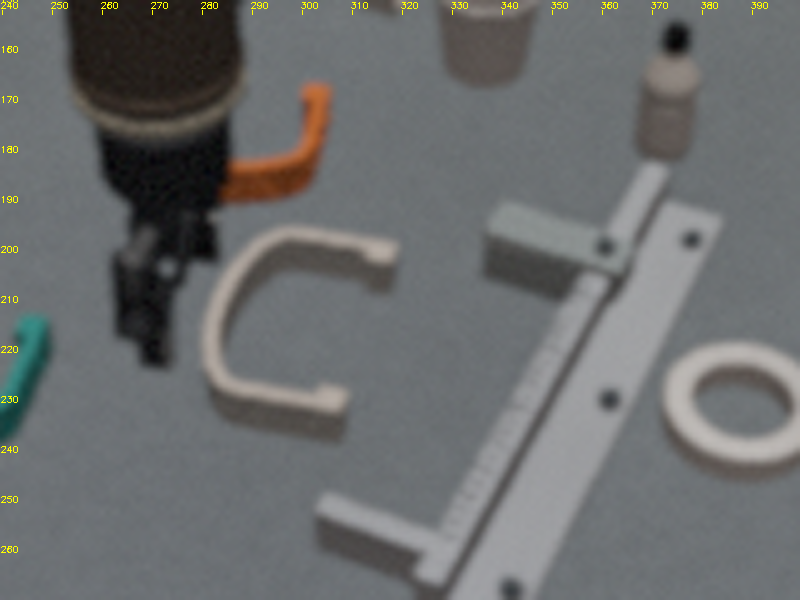

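```bash
cat >> h.py <<'E'
def path(y_end,svals):
    for s in svals:
        k=min(s/.75,1); yaw=.22*(1-k); com=np.array([-150.7+95.7*s,43+(y_end-43)*s])
        t=com-44.2*np.array([np.cos(yaw),np.sin(yaw)]); print(round(s,2),*rel(g2w(*t),-2.5,GY+yaw))
E
python3 - <<'E'
from h import *
path(18,np.arange(0,.71,.1))
E
```

```text
0.0 [-0.0162  0.0001  0.0015] 0.0
0.1 [-0.025  -0.0032  0.0015] 1.7
0.2 [-0.0339 -0.0064  0.0015] 3.4
0.3 [-0.0427 -0.0097  0.0015] 5.1
0.4 [-0.0517 -0.0129  0.0015] 6.8
0.5 [-0.0606 -0.0161  0.0015] 8.4
0.6 [-0.0696 -0.0194  0.0015] 10.1
0.7 [-0.0787 -0.0227  0.0015] 11.8
```

Request:
play_rows(
  deltas="-0.005 0 0 0 1; -0.01 0 0 0 1; -0.0162 0 0 0 1; -0.0205 -0.0016 0 0.8 1; -0.025 -0.0032 0 1.7 1; -0.0295 -0.0048 0 2.5 1; -0.034 -0.0064 0 3.4 1; -0.0385 -0.008 0 4.2 1; -0.043 -0.0097 0 5.1 1; -0.0475 -0.0113 0 6 1; -0.052 -0.013 0 6.8 1; -0.052 -0.013 0 6.8 1",
)

```text
clock: 5.03
position: [509.0, -61.6, -1.7]
ee_rot: [-0.529, 3.096, -0.001]
force: [0.4, 0.8, 0.0]
width: 85.6
```

```bash
python3 - <<'E'
from h import *
st()
crop("scene","c4",240,150,160,120,5)
E
```

```text
t 5.025 pos [509.  -61.6  -1.7] g [-155.7   28.3] yaw 0.338 F [0.4 0.8 0. ] w 85.6
```

View pics/c4.png

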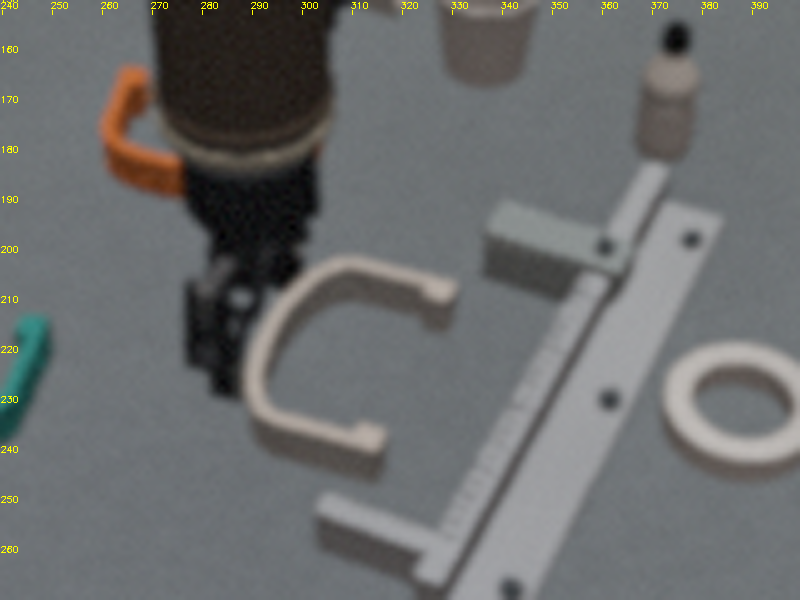

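```bash
cat >> h.py <<'E'
def pose(L,R,n="scene",off=(239.6,149.6)):
    P=ray(n,np.array([L,R])/5.+off,30); a,b=w2g(P[0]),w2g(P[1]); print("L",a.round(1),"R",b.round(1),"mid",((a+b)/2).round(1),"len",np.hypot(*(a-b)).round(1),"yaw",np.arctan2(-(a-b)[0],(a-b)[1]).round(3))
E
python3 - <<'E'
from h import *
pose((398,241),(348,396)); pose((458,283),(385,435))
# gauge check in the scene view
for p in [(320,515),(415,575)]: pass
path(18,[.4,.5,.6,.7,.8,.9,.95,1,1.05])
E
```

```text
L [-111.4  126.6] R [-82.   -1.3] mid [-96.7  62.7] len 131.2 yaw 0.226
L [-63.3 109.1] R [-50.6 -18.4] mid [-57.   45.4] len 128.2 yaw 0.099
0.4 [0.0004 0.0002 0.0008] -0.1
0.5 [-0.0089 -0.002   0.0008] 1.6
0.6 [-0.0182 -0.0041  0.0009] 3.3
0.7 [-0.0276 -0.0063  0.0009] 5.0
0.8 [-0.0369 -0.0091  0.0009] 5.8
0.9 [-0.0462 -0.0126  0.0009] 5.8
0.95 [-0.0508 -0.0143  0.0009] 5.8
1 [-0.0554 -0.016   0.0009] 5.8
1.05 [-0.0601 -0.0178  0.0009] 5.8
```

Request:
play_rows(
  deltas="-0.0045 -0.001 0.0005 0.8 1; -0.009 -0.002 0.0008 1.6 1; -0.0135 -0.003 0.0008 2.4 1; -0.018 -0.004 0.0008 3.3 1; -0.023 -0.005 0.0008 4.2 1; -0.0275 -0.0063 0.0008 5 1; -0.032 -0.0075 0.0008 5.8 1; -0.037 -0.009 0.0008 5.8 1; -0.0415 -0.0108 0.0008 5.8 1; -0.046 -0.0125 0.0008 5.8 1; -0.0485 -0.0135 0.0008 5.8 1; -0.0485 -0.0135 0.0008 5.8 1",
)

```text
clock: 6.58
position: [558.8, -58.2, -2.5]
ee_rot: [-0.372, 3.119, -0.0]
force: [0.3, 0.8, 0.4]
width: 85.3
```

```bash
python3 - <<'E'
from h import *
st()
path(18,[.9,.95,1,1.05,1.1])
crop("scene","c5",240,150,160,120,5)
E
```

```text
t 6.575 pos [558.8 -58.2  -2.5] g [-106.5   19.8] yaw 0.237 F [0.3 0.8 0.4] w 85.3
0.9 [0.0023 0.0007 0.    ] 0.0
0.95 [-0.0025 -0.0006  0.    ] 0.0
1 [-0.0073 -0.0018  0.    ] 0.0
1.05 [-0.0121 -0.0031  0.    ] 0.0
1.1 [-0.0168 -0.0043  0.    ] 0.0
```

View pics/c5.png

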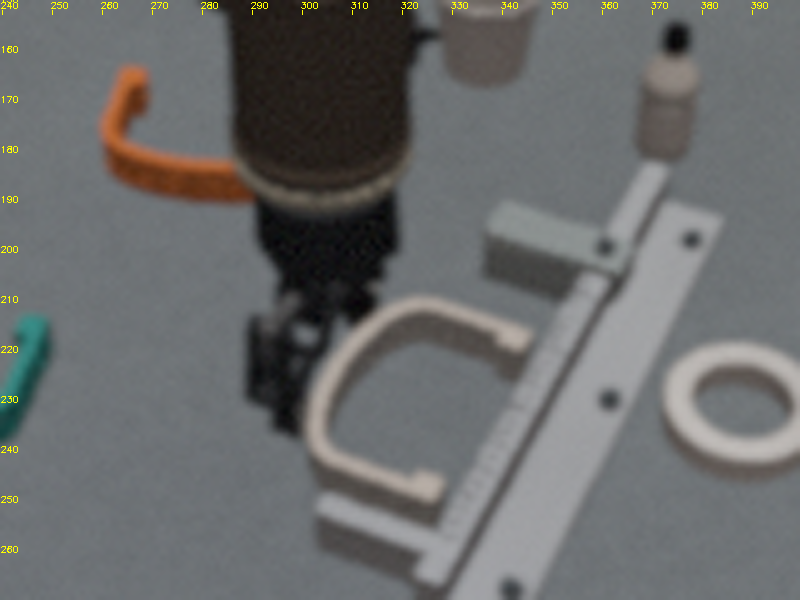

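Request:
play_rows(
  deltas="-0.002 0 0 0 1; -0.004 0 0 0 1; -0.005 0 0 0 1; -0.006 0 0 0 1; -0.006 0 0 0 1",
)

```text
clock: 7.25
position: [564.3, -56.7, -2.5]
ee_rot: [-0.372, 3.119, -0.0]
force: [-1.4, -0.6, -0.3]
width: 85.4
```

Request:
play_rows(
  deltas="-0.0005 0 0 0 1; -0.001 0 0 0 1; -0.0015 0 0 0 1; -0.0015 0 0 0 1",
)

```text
clock: 7.75
position: [565.7, -56.4, -2.5]
ee_rot: [-0.372, 3.119, -0.0]
force: [-2.0, -0.9, -0.2]
width: 85.4
```

Request:
play_rows(
  deltas="-0.0005 0 0 0 1; -0.001 0 0 0 1; -0.0015 0 0 0 1; -0.0015 0 0 0 1",
)

```text
clock: 8.25
position: [567.2, -56.0, -2.5]
ee_rot: [-0.372, 3.119, -0.0]
force: [-1.1, 0.3, 0.8]
width: 85.1
```

Request:
play_rows(
  deltas="-0.0005 0 0 0 1; -0.001 0 0 0 1; -0.0015 0 0 0 1; -0.0015 0 0 0 1",
)

```text
clock: 8.75
position: [568.7, -55.7, -2.5]
ee_rot: [-0.372, 3.119, -0.0]
force: [-2.0, -1.0, -0.2]
width: 85.7
```

```bash
python3 - <<'E'
from h import *
st()
crop("scene","c6",290,190,80,60,10)
E
```

```text
t 8.75 pos [568.7 -55.7  -2.5] g [-96.3  20. ] yaw 0.237 F [-2.  -1.  -0.2] w 85.7
```

View pics/c6.png

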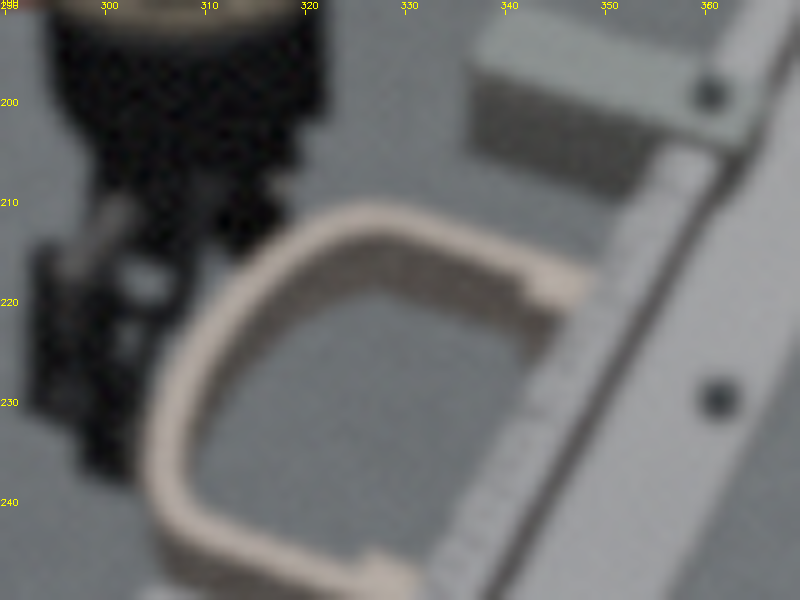

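Request:
play_rows(
  deltas="-0.0005 0 0 0 1; -0.001 0 0 0 1; -0.001 0 0 0 1",
)

```text
clock: 9.18
position: [569.1, -55.5, -2.6]
ee_rot: [0.372, -3.119, -0.0]
force: [-4.5, -1.6, 2.6]
width: 85.3
```

Request:
play_rows(
  deltas="-0.0005 0 0 0 1; -0.001 0 0 0 1; -0.001 0 0 0 1",
)

```text
clock: 9.55
position: [569.2, -55.4, -2.6]
ee_rot: [0.372, -3.117, -0.001]
force: [-9.7, -5.0, 6.0]
width: 85.8
```

Force rose (about 11 N) with the motion stopped, so the fence has been reached. I'll back off, shut the fingers, and nudge the crown's middle once so both ends seat.

Request:
play_rows(
  deltas="0.004 0 0 0 1; 0.015 0 0 0 1; 0.03 0 -0.006 0 1; 0.035 0 -0.012 0 0.6; 0.035 0 -0.014 0 0.2; 0.035 0 -0.014 0 0; 0.035 0 -0.014 0 0; 0.035 0 -0.014 0 0; 0.035 0 -0.014 0 0; 0.035 0 -0.014 0 0",
)

```text
clock: 10.8
position: [536.5, -63.4, 11.4]
ee_rot: [0.372, -3.119, -0.0]
force: [0.3, -0.3, -0.0]
width: -0.1
```

Request:
play_rows(
  deltas="-0.006 0 0 0 0; -0.012 0 0 0 0; -0.018 0 0 0 0; -0.02 0 0 0 0; -0.022 0 0 0 0; -0.023 0 0 0 0; -0.023 0 0 0 0",
)

```text
clock: 11.68
position: [558.8, -58.1, 11.5]
ee_rot: [-0.372, 3.119, -0.0]
force: [0.2, -0.0, -0.6]
width: 0.0
```

```bash
python3 - <<'E'
from h import *
st()
E
```

```text
t 11.675 pos [558.8 -58.1  11.5] g [-106.5   20. ] yaw 0.237 F [ 0.2 -0.  -0.6] w 0.0
```

Request:
play_rows(
  deltas="-0.001 0 0 0 0; -0.002 0 0 0 0; -0.003 0 0 0 0; -0.004 0 0 0 0; -0.0045 0 0 0 0; -0.0045 0 0 0 0",
)

```text
clock: 12.42
position: [562.3, -57.1, 11.4]
ee_rot: [0.372, -3.118, -0.0]
force: [-4.7, -3.2, 2.9]
width: 0.2
```

Request:
play_rows(
  deltas="-0.0005 0 0 0 0; -0.001 0 0 0 0; -0.001 0 0 0 0",
)

```text
clock: 12.8
position: [562.3, -57.0, 11.3]
ee_rot: [0.372, -3.116, -0.001]
force: [-9.2, -7.3, 7.1]
width: -0.1
```

Request:
play_rows(
  deltas="-0.0005 0 0 0 0; -0.001 0 0 0 0; -0.001 0 0 0 0",
)

```text
clock: 13.18
position: [562.4, -56.9, 11.3]
ee_rot: [0.372, -3.115, -0.001]
force: [-13.9, -9.3, 10.9]
width: -0.3
```

Request:
play_rows(
  deltas="0.005 0 0 0 0; 0.02 0 0 0 0; 0.03 0 -0.03 0 0; 0.03 0 -0.08 0 0; 0.03 0.04 -0.11 0 0; 0 0.08 -0.11 0 0; -0.03 0.12 -0.11 0 0; -0.06 0.16 -0.11 0 0; -0.067 0.184 -0.11 0 0; -0.067 0.184 -0.11 0 0; -0.067 0.184 -0.11 0 0",
)

```text
clock: 14.55
position: [586.4, 137.4, 121.3]
ee_rot: [0.372, -3.119, 0.0]
force: [0.1, -0.5, -0.0]
width: 0.4
```

```bash
python3 - <<'E'
from h import *
st(); print(rel(g2w(-33,203),20,GY))
crop("top","c7",240,130,150,110,5)
E
```

```text
t 14.55 pos [586.4 137.4 121.3] g [-33.8 203.6] yaw 0.238 F [ 0.1 -0.5 -0. ] w 0.4
(array([-0.0008, -0.0006,  0.1013]), np.float64(0.0))
```

View pics/c7.png

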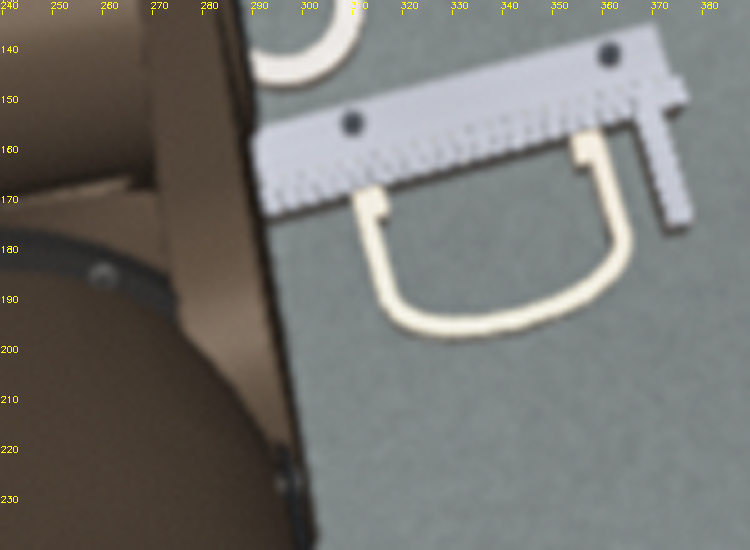

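Request:
play_rows(
  deltas="0 0 0.05 0 0; 0 0 0.085 0 0; 0 0 0.1 0 0; 0 0 0.1 0 0; 0 -0.008 0.1 0 0; 0 -0.014 0.1 0 0; 0 -0.02 0.1 0 0; 0 -0.026 0.1 0 0; 0 -0.032 0.1 0 0; 0 -0.038 0.1 0 0; 0 -0.044 0.1 0 0; 0 -0.05 0.1 0 0; 0 -0.056 0.1 0 0; 0 -0.062 0.1 0 0; 0 -0.066 0.1 0 0; 0 -0.066 0.1 0 0",
)

```text
clock: 16.6
position: [602.3, 73.5, 21.4]
ee_rot: [0.371, -3.119, 0.0]
force: [-0.9, -0.2, 0.8]
width: 0.3
```

```bash
python3 - <<'E'
from h import *
st()
crop("scene","c8",290,180,100,75,8)
E
```

```text
t 16.6 pos [602.3  73.5  21.4] g [-33.3 137.7] yaw 0.237 F [-0.9 -0.2  0.8] w 0.3
```

View pics/c8.png

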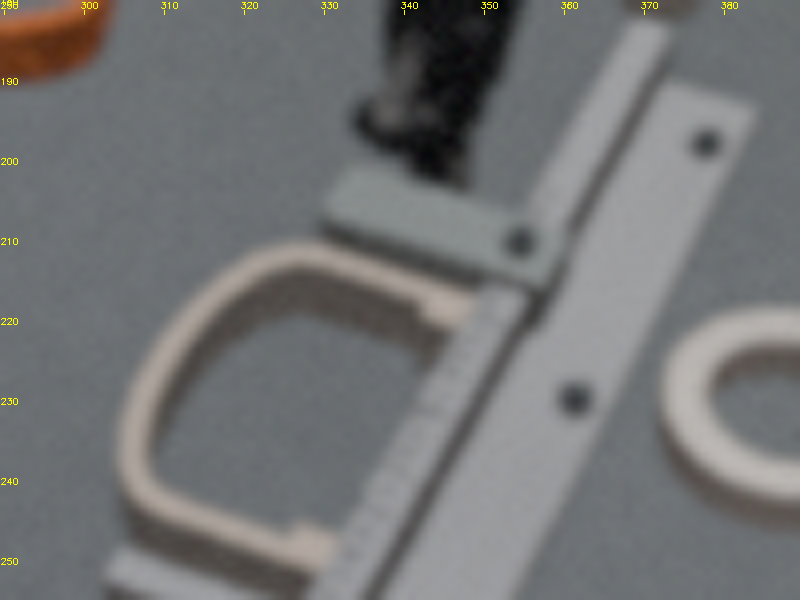

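Request:
play_rows(
  deltas="0 -0.003 0 0 0; 0 -0.006 0 0 0; 0 -0.009 0 0 0; 0 -0.012 0 0 0; 0 -0.015 0 0 0; 0 -0.018 0 0 0; 0 -0.02 0 0 0; 0 -0.02 0 0 0",
)

```text
clock: 17.65
position: [607.3, 54.2, 21.5]
ee_rot: [-0.372, 3.119, -0.0]
force: [-1.1, 1.3, -0.2]
width: 0.2
```

Request:
play_rows(
  deltas="0 -0.001 0 0 0; 0 -0.002 0 0 0; 0 -0.003 0 0 0; 0 -0.003 0 0 0",
)

```text
clock: 18.15
position: [608.0, 51.5, 21.5]
ee_rot: [-0.372, 3.119, -0.0]
force: [-1.6, 2.7, -0.9]
width: -0.4
```

Request:
play_rows(
  deltas="0 -0.0005 0 0 0; 0 -0.001 0 0 0; 0 -0.0015 0 0 0; 0 -0.0015 0 0 0",
)

```text
clock: 18.65
position: [608.4, 50.1, 21.5]
ee_rot: [-0.372, 3.119, -0.0]
force: [-0.8, 2.9, -1.3]
width: -0.2
```

Request:
play_rows(
  deltas="0 -0.0005 0 0 0; 0 -0.001 0 0 0; 0 -0.0015 0 0 0; 0 -0.0015 0 0 0",
)

```text
clock: 19.15
position: [608.7, 48.6, 21.5]
ee_rot: [-0.372, 3.119, -0.0]
force: [-0.5, 2.0, -0.7]
width: 0.2
```

Request:
play_rows(
  deltas="0 -0.0005 0 0 0; 0 -0.001 0 0 0; 0 -0.0015 0 0 0; 0 -0.0015 0 0 0",
)

```text
clock: 19.65
position: [608.8, 48.2, 21.5]
ee_rot: [0.372, -3.119, -0.001]
force: [-1.9, 15.2, 0.5]
width: 0.0
```

Request:
play_rows(
  deltas="0 -0.0005 0 0 0; 0 -0.001 0 0 0; 0 -0.0015 0 0 0; 0 -0.0015 0 0 0",
)

```text
clock: 20.15
position: [608.8, 48.0, 21.5]
ee_rot: [0.372, -3.119, -0.003]
force: [-4.5, 29.4, 1.7]
width: -0.2
```

Request:
play_rows(
  deltas="0 -0.0005 0 0 0; 0 -0.001 0 0 0; 0 -0.001 0 0 0",
)

```text
clock: 20.52
position: [608.8, 47.9, 21.5]
ee_rot: [0.371, -3.119, -0.004]
force: [-4.9, 38.3, 2.4]
width: -0.2
```

Snug against the stop. I'll back off and move clear.

Request:
play_rows(
  deltas="0 0.003 0 0 0; 0 0.012 0 0 0; 0 0.03 0 0 0; 0 0.04 -0.04 0 0; 0 0.04 -0.09 0 0; 0.02 0.07 -0.14 0 0; 0.04 0.12 -0.16 0 0; 0.06 0.17 -0.18 0 0; 0.08 0.22 -0.18 0 0; 0.1 0.27 -0.18 0 0; 0.1 0.3 -0.18 0 0; 0.1 0.3 -0.18 0 0",
)

```text
clock: 22.02
position: [440.7, 315.0, 201.6]
ee_rot: [-0.377, 3.119, 0.0]
force: [0.0, -0.7, -0.4]
width: 0.1
```

```bash
python3 - <<'E'
from h import *
st()
crop("top","c9",240,115,150,115,5)
cv2.imwrite("pics/s9.png",snapshot("scene")[:,:,::-1])
E
```

```text
t 22.025 pos [440.7 315.  201.6] g [-133.7  410.4] yaw 0.24 F [ 0.  -0.7 -0.4] w 0.1
```

View pics/c9.png

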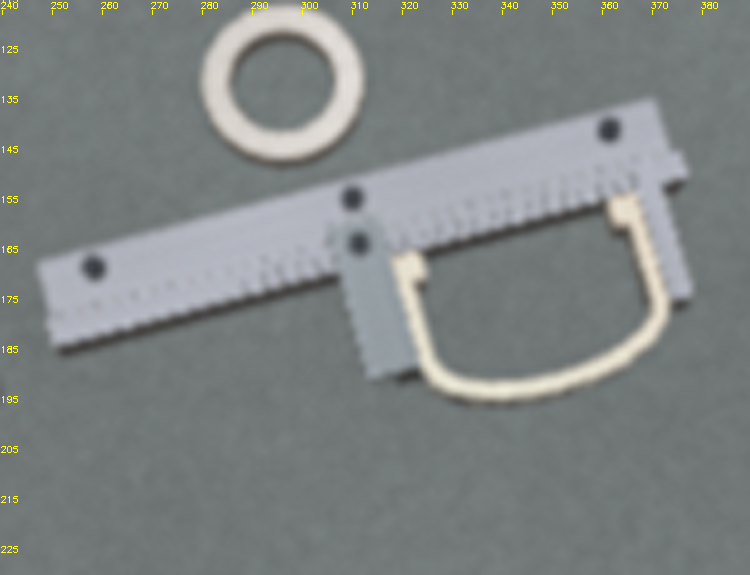

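```bash
python3 - <<'E'
from h import *
o=(239.6,114.6)
pose((393,257),(636,193),"top",o)
F=ray("top",np.array([[60,346],[200,310]])/5.+o,34); print([w2g(p).round(1) for p in F])
im=snapshot("top").astype(float)
# brightness profiles along gauge x (through each end, and beside it) at z=32
for y in (62,-62,20):
    xs=np.arange(-24,13,2); P=np.array([[*g2w(x,y),32] for x in xs]); uv=proj("top",P).astype(np.float32)
    b=cv2.remap(im.astype(np.float32),uv[None,:,0],uv[None,:,1],cv2.INTER_LINEAR)[0]
    print(y,b.mean(1).round(0).astype(int))
# bystanders: before/after difference outside gauge/stack area
a=cv2.imread("pics/top0.png").astype(int)[:,:,::-1]; d=(np.abs(a-im).sum(2)>120).astype(np.uint8)
n,l,s,c=cv2.connectedComponentsWithStats(d); print([s[k].tolist() for k in range(1,n) if s[k,4]>12])
E
```

```text
L [ 1.3 68.3] R [  2.2 -70.1] mid [ 1.8 -0.9] len 138.4 yaw 0.006
[array([ -1.5, 255.9]), array([ -1.5, 177.6])]
62 [180 174 170 169 182 197 210 219 220 220 219 210 193 173 164 161 163 168
 172]
-62 [172 167 167 171 179 192 205 216 218 218 218 216 202 183 167 167 170 175
 178]
20 [117 117 117 118 118 119 120 120 113 101  80  73  84 124 150 167 167 170
 174]
[[356, 153, 18, 38, 193], [12, 163, 195, 237, 27218], [310, 162, 4, 4, 14], [308, 165, 43, 30, 434], [282, 167, 7, 7, 39], [281, 174, 11, 5, 29], [310, 192, 57, 44, 356], [195, 226, 7, 5, 23], [103, 288, 13, 10, 68], [0, 369, 4, 9, 29], [7, 382, 26, 18, 187], [39, 386, 5, 6, 17], [0, 388, 10, 12, 66]]
```

View pics/s9.png

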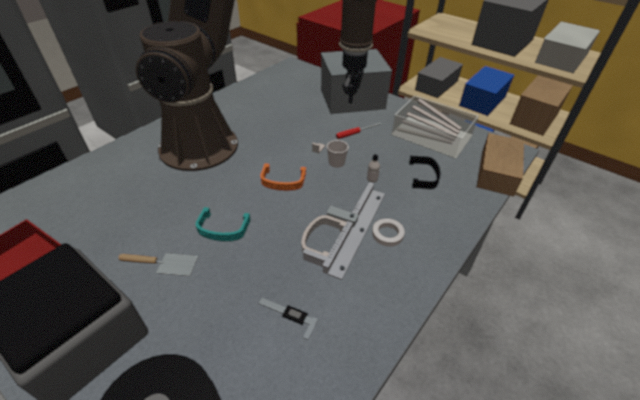

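```bash
python3 -c "
from bench import job; print(job.job_done())"
```

```text
the job is handed in; nothing more can be done
None
```

I handed the job in at about 22 s. The stack sits square in the gauge between the jaw and the fixed end stop, and the arm is clear.

**What I did:**
- I pushed the stack from behind its crown with the open fingers, turning it square, until it stopped against the fence at about 11 N.
- I then gave the middle of the crown one nudge with the fingers shut, about 20 N, so both ends seated.
- I pushed the jaw along the fence with the shut fingers until it stopped, then backed off, lifted and moved away.

**Last checks:**
- **Seating:** in the top view, neither end shows the dark gap at the fence that is visible along the bare fence. The measured yaw error is about 0.006 rad.
- **Position:** the stack's origin came out about 2 mm along x and 1 mm along y from where it belongs. That is within the calibration and pixel error.
- **Jaw and stop:** both legs appear to touch, the left against the jaw and the right against the end stop.
- **Other things on the bench:** all the bystanders and look-alikes look unmoved.

**What went less well:**
- The final jaw push was harder than intended. The wrist force peaked at about 38 N because I ran three short push steps together without checking the force after each one. The contact was with the fingertips, not the gripper body.
- Positions along the fence read from the scene camera were about 7 mm off those from the top camera, so I used the scene camera only for relative movement.

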